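Wind the pellet feeder and snap its clip cover on

TASK

Wind up the clockwork of the rabbits' pellet feeder: turn its winged key clockwise, in as many part turns as it takes, right up to the stop. Then put the loose clip cover over the key and press it down until both spring catches snap into its windows and it sits fully home, and keep pressing: finish still pushing the cover firmly down, without letting go. Leave the other things on the bench where they are.

Things in the scene. Friction and masses are not known exactly. Their poses are not given: they have to be found in the camera images.
- feeder: Clockwork pellet feeder of grey plastic, screwed to the plywood. Base 170 mm (its x) by 240 mm (its y), 56 mm high; origin at the centre of the underside, z up. -x is its front, towards the robot, with a low pellet tray 55 mm deep; the hopper lid (top 71 mm above the plywood, it stays shut) covers the +y half; the winding place, with key and collar, is at the -y half, 66 mm from the origin. Nothing on the feeder but the key stands higher than 83 mm.
- timer_deck: The flat deck (88 by 76 mm) round the winding place, fixed to the feeder; the bottom edge of the cover comes to rest on its top, 60 mm above the plywood. Origin on the key's axis at plywood level, axes as the feeder's.
- seat (a point): Point on the key's axis at deck-top height (60 mm above the plywood), axes as the feeder's. From the deck rises a rectangular collar with the key in its middle, 60 mm (x) by 52 mm (y) outside, straight to 17 mm above this point and tapering in to 23 mm as a lead-in. The cover is home when its origin is here with its x along this x, either way round; the cover has about 2 mm of play all round on the collar.
- key_grip (a point): Middle of the key's two ears, on the key's axis 45 mm above the seat; x runs along the ears and turns with them. Together the ears form an upright flat steel plate 45 mm long, 9 mm thick and 25 mm high (32 to 57 mm above the seat). Pinch it across its thickness (along its y) from above; keep the fingertips more than 24 mm above the seat, to clear the collar.
- key (a joint): Angle of the winding key, rad, growing clockwise seen from above. 0: ears along the feeder's x. 4.71: the stop, ears along the feeder's y, fully wound; up to 0.2 short of it still counts. It starts part wound, 1.4 to 2.5. It takes about 0.1 N m and stays where it is let go.
- cover: Loose clip cover of grey plastic, an upside-down box 69 mm (x) by 61 mm (y) by 64 mm high (without the finger bar) with 2.5 mm walls, open below; origin at the centre of its open bottom edge, z up. In each end wall (+x and -x) is a window 28 mm wide, 4 to 16 mm above the bottom edge. It stands upright on the plywood, weighs about 80 g; inside it clears the fully wound key by 3 mm above.
- cover_grip (a point): Point to grip on the finger bar on the cover, on its centre line 84 mm above its origin and 20 mm above the flat top, axes as the cover's. The bar is 46 mm long (x), 12 mm thick (y), 28 mm high, its top 92 mm above the cover's bottom edge. Pinch it across y.
- catch_front (a joint): Spring catch in the collar's -x wall: how far its nose is pushed in, m. 0 is fully out, 6 mm is the end. At rest the nose stands 5.5 mm out of the collar 7.5 mm above the deck, with a ramp above. The descending cover meets the ramps about 13 mm above home; pressing past both catches takes about 9 to 16 N; 7 to 2 mm above home the force drops as they spring out into the windows, and the cover goes the rest of the way to the deck with little force.
- catch_back (a joint): The same catch in the collar's +x wall.
- bowl: Brown stoneware food bowl, 120 mm across, 55 mm high; origin under its centre. Bystander; it and the cover can stand on either side of the feeder.
- hay_ball: Wicker-look plastic hay ball, 110 mm across, with a flattened foot; origin under its centre. Bystander.
- flea_comb: Flat steel flea comb, 130 mm long along x, 9 mm high; origin under its middle. Bystander between robot and feeder.
- scoop: Blue plastic pooper scoop, 280 mm long along x (blade to +x), 45 mm high; origin under the rear edge of the blade. Bystander beyond the feeder.
- brush: Wooden grooming brush, 130 by 45 mm, 40 mm high, bristles down; origin under its centre. Bystander, left of the middle and nearer the robot.
Not all that is in view belongs to the job. Several things look just like the cover: the one meant starts farthest to the robot's left.

How it is judged:
On the way, in this order (a step that is already met when the one before it is completed fails the run):
1. the key is wound up to its stop (value of joint key above 4.5 rad), for 0.2 s.
2. the cover is snapped on and fully home over the wound key (value of joint key above 4.5 rad and z of cover in the frame of seat below 0.0025 m and horizontal distance between cover and seat below 0.004 m and angle between the x axis of cover and the x axis of seat, either way round below 0.08 rad and angle between cover's own z axis and vertical below 0.05 rad and value of joint each of catch_front, catch_back below 0.0015 m), for 0.2 s.
At the end, for the whole second after the job is handed in: Key within 0.2 rad of its stop; cover home on the deck (within 2.5 mm in height, 4 mm sideways, 0.08 rad in yaw, 0.05 rad of tilt), both catches out within 1.5 mm; robot still pushing: over 3 N between cover and deck and over 2 N between robot and cover, all through the last second (all of step 2 and contact force between cover and timer_deck above 3 N and contact force between any of the fingers, the arm and cover above 2 N); the arm keeps its last pose, push and grip.
It fails at once if one of the bystanders (bowl, hay ball, comb, scoop, brush) is pushed more than 40 mm (distance of any of bowl, hay_ball, flea_comb, scoop, brush from where it was at the start of the episode above 0.04 m).
It also fails if it takes over 67 s, if anything falls off the work surface, if the arm or the gripper's body presses on something with over 40 N, if the wrist force passes 120 N, or if a joint passes its speed limit or range.

ROBOT

A 6-joint arm with a two-finger parallel gripper is mounted at the origin on the work surface. World frame = base frame: x ahead of the robot, y to its left, z up, the work surface at z = 0. Lengths are in m, angles in rad, forces in N, time in s.
With the tool pointing down it reaches from about 0.275 to 0.75 m from the base axis. Payload 10.2 kg.
Tool frame: the origin (TCP) lies at the very end of the fingers, on their centre line; the grasp point (between the pads) lies 19 mm behind it (env.grip_point_offset is the distance from the TCP to the grasp point, in m); y points along the fingers, x is the direction in which the jaws open and shut, and the axes are right-handed (so a half turn about y gives the same grasp; the last joint's range is limited). The gripper opens to 88 mm and grips with 3 to 60 N. Pads are 18 mm wide; open, the fingers measure 123 mm over their backs; the gripper's body (75 mm by 187 mm) begins 45 mm behind the grasp point.
Start: joints at [-1.515, 0.313, 1.498, -0, 1.331, -0.223], TCP at [0.144, -0.505, 0.239] pointing down, gripper open.
Joint ranges: [-2.94, 2.94], [-0.97, 2.17], [0.19, 2.56], [-1.23, 4.37], [0.02, 3.11], [-2.88, 2.88]. Speed limits (rad/s): [2.39, 2.39, 3.01, 3.14, 3.14, 3.14].

INTERFACE

Orientations are given as a rotation vector (axis times angle).
In Python, from rig import env, grab_frame gives the robot as it stands.
- The arm moves only by the shell command python3 -m jog 'ROWS'. ROWS is text: rows parted by semicolons, each of 7 numbers parted by spaces: the opening in per cent of the stroke, from 0 (shut) to 100 (fully open), then the shift along the tool's x, y, z in m, then the turn, a rotation vector about the tool's x, y, z in degrees. A call has 1 to 10 rows; each row is the pose to reach, as a shift and turn from the pose measured when the call began, along the tool's axes at that moment; what a row does not reach only later rows make up. A row lasts 1/10 s, in which the tool goes at most 50 mm and 8.59 degrees, less where a joint would pass 70% of its speed; a pose out of reach is approached as far as the arm can. A call with a gripper value outside its range is refused whole. The fingers move at their own pace and stop on an object; the grip force is fixed at half the most. Time passes only in rows, so rows that repeat a pose let the fingers close. It gives the time, the measured TCP pose, the force and the opening at its end, in the units of the state.
- env.state(): the state, without advancing time (a new reading comes with each control period).
- grab_frame(name): name is "side" or "top" or "wrist"; returns a dict with "img" (420x560x3 uint8, blue, green, red), "fx", "fy", "cx", "cy" (pixels), "cam_to_world" (4x4, takes a point from camera to world coordinates). Camera axes: x right, y down, z forward; pixel columns grow to the right and rows downward; lengths in m; the calibration is good to about 2 mm. The wrist camera is an equidistant fisheye: a pixel r from the principal point sees the ray r / f radians off the axis. A picture is of the moment at which its call begins. There is no depth.
- env.sign_off(): hands the job in, once; it reports no verdict.
The state is a dict: "time_s": time; "joint_pos": joint angles; "dq": joint speeds; "joint_torque": joint torques, N m; "tcp_pos": TCP position; "eef_rot": TCP orientation; "contact_force": force on the tool from outside, world axes, zero at the start; "ft_torque": the same for the moment, N m; "opening": finger opening in m.
Only numpy, scipy, OpenCV 4.12 (cv2) and the standard library are available. Lean on these libraries where they do the work, as an engineer would, in place of code of your own. Each camera call takes 0.05 s, during which the arm holds its last target.

## Working session

There is one attempt and no reset: what is moved stays moved. The work goes in short steps, Python scripts to look and compute and a shell command to move; the robot and the scene stay as the last step left them, time stands still between calls to the robot, and variables do not carry over. Pictures are saved under pics/ and viewed, and the job is handed in when it is done.

```bash
ls; mkdir -p pics
python3 - <<'E'
from rig import env, grab_frame
import cv2
s=env.state();print(s)
for n in ["side","top","wrist"]:
    f=grab_frame(n);cv2.imwrite(f"pics/{n}0.png",f["img"]);print(n,f["fx"],f["fy"],f["cx"],f["cy"],f["cam_to_world"])
E
```

```text
pics
{'time_s': 0.0, 'joint_pos': array([-1.51539911e+00,  3.13421164e-01,  1.49844040e+00, -2.80596906e-05,
        1.33099296e+00, -2.23398135e-01]), 'dq': array([-6.82247925e-04,  8.81258509e-05, -1.15565433e-03, -2.84178334e-05,
        2.15703431e-04, -2.68847665e-04]), 'joint_torque': array([-2.18992282e-03, -4.02215624e+01, -2.52268714e+01,  6.93434430e-02,
        3.52655794e-02, -1.02086437e-04]), 'tcp_pos': array([ 0.14444721, -0.50447787,  0.23817458]), 'eef_rot': array([-1.32730954,  1.00195629, -1.00056735]), 'contact_force': array([-0.52725064, -0.02145788, -0.09957473]), 'ft_torque': array([ 0.01149785, -0.02586438, -0.03541612]), 'opening': 0.08775288858488639}
side 423.18001657677064 423.18001657677064 278.79321789636145 209.4275499965879 [[-0.99200679 -0.08155737  0.09628565  0.4421706 ]
 [-0.12557035  0.56285413 -0.81696225  0.82318826]
 [ 0.01243451 -0.82252272 -0.56859631  0.71269999]
 [ 0.          0.          0.          1.        ]]
top 519.0530758135445 519.0530758135445 284.4427746362399 214.65989369459356 [[-0.02192992 -0.99696706  0.07467097  0.42650082]
 [-0.99972192  0.02251553  0.00700966 -0.07781984]
 [-0.00866966 -0.07449648 -0.99718359  1.81832056]
 [ 0.          0.          0.          1.        ]]
wrist 325.19226210127806 325.19226210127806 276.8229395108414 214.13700037934947 [[ 0.27470336 -0.91888622 -0.28317165  0.21777492]
 [-0.96152747 -0.26304902 -0.07918418 -0.48334986]
 [-0.00172677  0.29402948 -0.95579479  0.38442222]
 [ 0.          0.          0.          1.        ]]
```

View pics/side0.png

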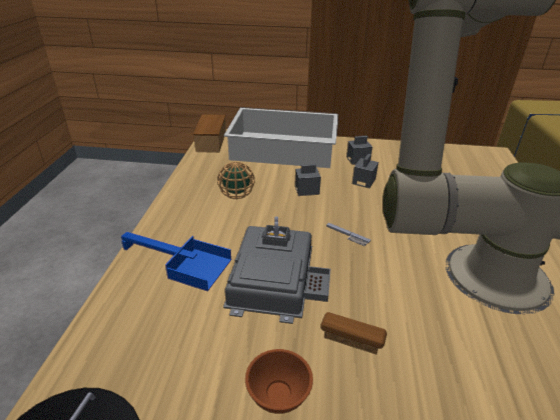

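View pics/top0.png

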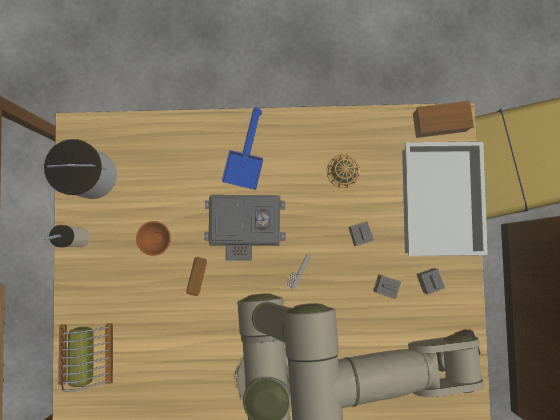

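View pics/wrist0.png

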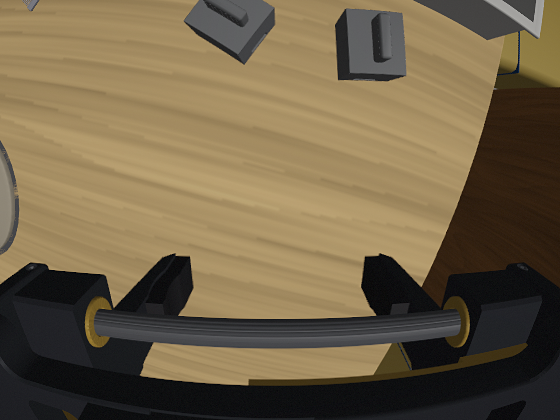

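Three cover look-alikes in the top view: (361,234), (388,287) and (432,281), which appear in the side view as (308,180), (366,172) and (359,150). Image right is world -y, so the one at top (361,234) is farthest left and is the one meant. I'll confirm it in an enlarged crop, along with the key.

```bash
cat > h.py <<'E'
import numpy as np, cv2
from rig import env, grab_frame
def ray(f,u,v,fish=False):
    T=np.array(f["cam_to_world"]);x=(u-f["cx"])/f["fx"];y=(v-f["cy"])/f["fy"]
    if fish:
        r=np.hypot(x,y);d=np.array([np.sin(r)*x/max(r,1e-9),np.sin(r)*y/max(r,1e-9),np.cos(r)])
    else: d=np.array([x,y,1.])
    return T[:3,3],T[:3,:3]@d
def onz(f,u,v,z,fish=False):
    o,d=ray(f,u,v,fish);return (o+d*(z-o[2])/d[2])
def proj(f,p,fish=False):
    T=np.array(f["cam_to_world"]);c=T[:3,:3].T@(np.array(p)-T[:3,3])
    if fish:
        r=np.hypot(c[0],c[1]);t=np.arctan2(r,c[2]);return f["cx"]+f["fx"]*t*c[0]/r,f["cy"]+f["fy"]*t*c[1]/r
    return f["cx"]+f["fx"]*c[0]/c[2],f["cy"]+f["fy"]*c[1]/c[2]
def two(f1,p1,f2,p2,k1=False,k2=False):
    o1,d1=ray(f1,*p1,k1);o2,d2=ray(f2,*p2,k2)
    d1/=np.linalg.norm(d1);d2/=np.linalg.norm(d2)
    A=np.stack([d1,-d2],1);t=np.linalg.lstsq(A,o2-o1,rcond=None)[0]
    a=o1+t[0]*d1;b=o2+t[1]*d2;return (a+b)/2,np.linalg.norm(a-b)
E
python3 - <<'E'
from h import *
t=cv2.imread("pics/top0.png");s=cv2.imread("pics/side0.png")
a=cv2.resize(t[185:265,200:300],None,fx=4,fy=4,interpolation=cv2.INTER_CUBIC)
b=cv2.resize(t[214:254,341:381],None,fx=8,fy=8,interpolation=cv2.INTER_CUBIC)
cv2.imwrite("pics/c1.png",np.hstack([a,b]))
a=cv2.resize(s[210:310,225:335],None,fx=4,fy=4,interpolation=cv2.INTER_CUBIC)
b=cv2.resize(s[155:205,285:335],None,fx=7,fy=8,interpolation=cv2.INTER_CUBIC)
cv2.imwrite("pics/c2.png",np.hstack([a,b]))
f=grab_frame("top")
for p in [(361,234),(388,287),(432,281),(262,218)]: print(onz(f,*p,.07))
E
```

```text
[ 0.48637499 -0.32159129  0.07      ]
[ 0.30758231 -0.40574382  0.07      ]
[ 0.32431222 -0.55305296  0.07      ]
[0.54782005 0.01050084 0.07      ]
```

View pics/c1.png

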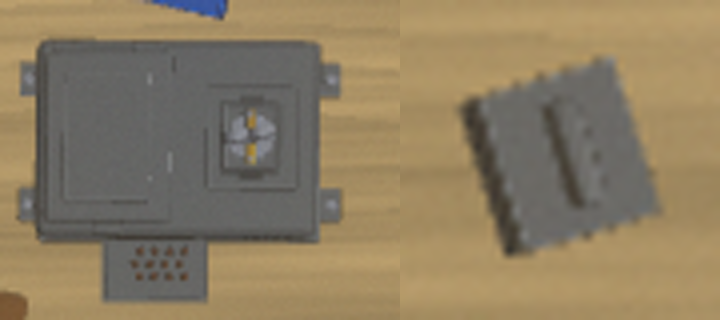

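View pics/c2.png

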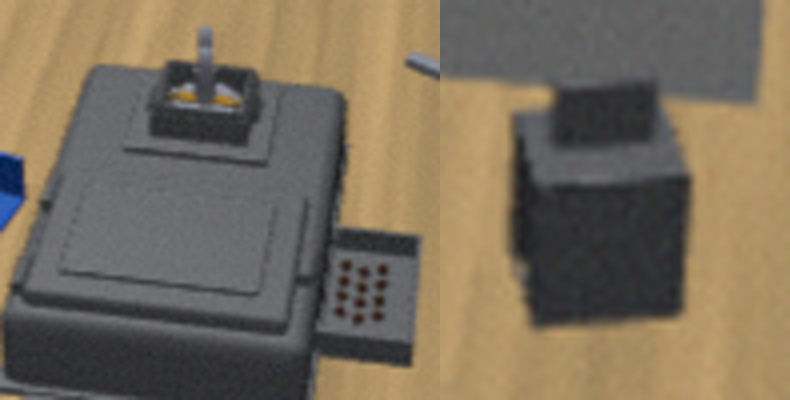

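The crops confirm it: the block at top (361,234) has the bar and box shape of the cover and is farthest left (y≈-0.32, against -0.41 and -0.55). The key stands in its collar at top (262,218), ears roughly along y. Next I measure poses and the tool axes.

```bash
cat >> h.py <<'E'
from scipy.spatial.transform import Rotation as Ro
def pose():
    s=env.state();return np.array(s["tcp_pos"]),Ro.from_rotvec(s["eef_rot"]).as_matrix(),s
def plan(p,yaw=None,down=True):
    """shift/turn in tool axes to reach TCP p, tool x along world yaw (deg), tool y down"""
    t,R,s=pose()
    sh=R.T@(np.array(p)-t)
    cur=np.degrees(np.arctan2(R[1,0],R[0,0]))
    if yaw is None: yaw=cur
    c,q=np.cos(np.radians(yaw)),np.sin(np.radians(yaw))
    X=np.array([c,q,0]);Y=np.array([0,0,-1.]);G=np.stack([X,Y,np.cross(X,Y)],1)
    rv=np.degrees(Ro.from_matrix(R.T@G).as_rotvec())
    print("curyaw",cur.round(2),"shift",sh.round(4),"turn",rv.round(2),"q6",s["joint_pos"][5].round(3))
E
python3 - <<'E'
from h import *
t,R,s=pose();print(R.round(3))
f=grab_frame("top");im=f["img"].astype(int)
# grey (low saturation, dark)
sat=im.max(2)-im.min(2)
m=((sat<25)&(im.max(2)<140)).astype(np.uint8)*255
m=cv2.morphologyEx(m,cv2.MORPH_OPEN,np.ones((3,3)))
cs,_=cv2.findContours(m,0,2)
for c in cs:
    if cv2.contourArea(c)>150:
        (x,y),wh,a=cv2.minAreaRect(c)
        if x<470 and 150<y<270 and x>180: print(x,y,wh,a,cv2.contourArea(c))
plan([.45,.01,.30],0)
E
```

```text
[[ 0.275 -0.     0.961]
 [-0.961  0.001  0.275]
 [-0.001 -1.     0.   ]]
360.5550842285156 233.1835174560547 (19.827003479003906, 19.73122215270996) 73.3007583618164 354.5
244.5 227.0 (64.0, 79.0) 90.0 3926.5
405.13189697265625 201.00967407226562 (102.09622192382812, 3.7881619930267334) 88.49256896972656 278.5
446.433349609375 197.983642578125 (106.64106750488281, 69.27145385742188) 87.83892059326172 1260.5
curyaw -74.03 shift [-0.4107 -0.0612  0.4354] turn [-3.000e-02 -7.403e+01 -2.000e-02] q6 -0.223
```

Run:
```python
from h import *
plan([.548,-.09,.26],0)
```

```text
curyaw -74.03 shift [-0.2876 -0.0213  0.5021] turn [-3.000e-02 -7.403e+01 -2.000e-02] q6 -0.223
```

```bash
python3 -m jog '100 -0.288 -0.021 0.502 0 -74 0;100 -0.288 -0.021 0.502 0 -74 0;100 -0.288 -0.021 0.502 0 -74 0;100 -0.288 -0.021 0.502 0 -74 0;100 -0.288 -0.021 0.502 0 -74 0;100 -0.288 -0.021 0.502 0 -74 0;100 -0.288 -0.021 0.502 0 -74 0;100 -0.288 -0.021 0.502 0 -74 0;100 -0.288 -0.021 0.502 0 -74 0;100 -0.288 -0.021 0.502 0 -74 0'
python3 - <<'E'
from h import *
plan([.548,-.09,.26],0)
E
```

```text
time_s: 1.25
tcp_pos: [0.4938, -0.1445, 0.257]
eef_rot: [-1.57, -0.002, 0.002]
contact_force: [0.5, -1.0, 0.1]
opening: 0.0885
curyaw 0.14 shift [ 0.0543 -0.003   0.0544] turn [-0.02  0.14  0.  ] q6 -0.515
```

```bash
python3 -m jog '100 0.054 -0.003 0.054 0 0 0;100 0.054 -0.003 0.054 0 0 0;100 0.054 -0.003 0.054 0 0 0;100 0.054 -0.003 0.054 0 0 0'
python3 - <<'E'
from h import *
import pickle
f=grab_frame("wrist");cv2.imwrite("pics/w1.png",f["img"]);pickle.dump(f,open("w1.pkl","wb"))
f=grab_frame("top");cv2.imwrite("pics/t1.png",f["img"]);pickle.dump(f,open("t1.pkl","wb"))
E
```

```text
time_s: 1.65
tcp_pos: [0.5475, -0.0903, 0.2596]
eef_rot: [-1.57, -0.002, 0.003]
contact_force: [-1.3, -0.2, -0.1]
opening: 0.0884
```

View pics/w1.png

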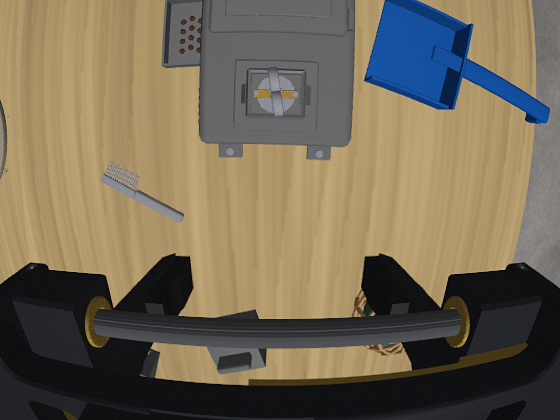

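The wrist view shows the collar at about (277,94) with the key plate running (273,70)–(278,112), ears near y with a slight tilt. The gold catches are on ±x. I'll enlarge it to read the corners.

Run:
```python
import cv2
im=cv2.imread("pics/w1.png")[50:135,225:330]
cv2.imwrite("pics/w1c.png",cv2.resize(im,None,fx=7,fy=7,interpolation=cv2.INTER_CUBIC))
```

```text
(no output)
```

View pics/w1c.png

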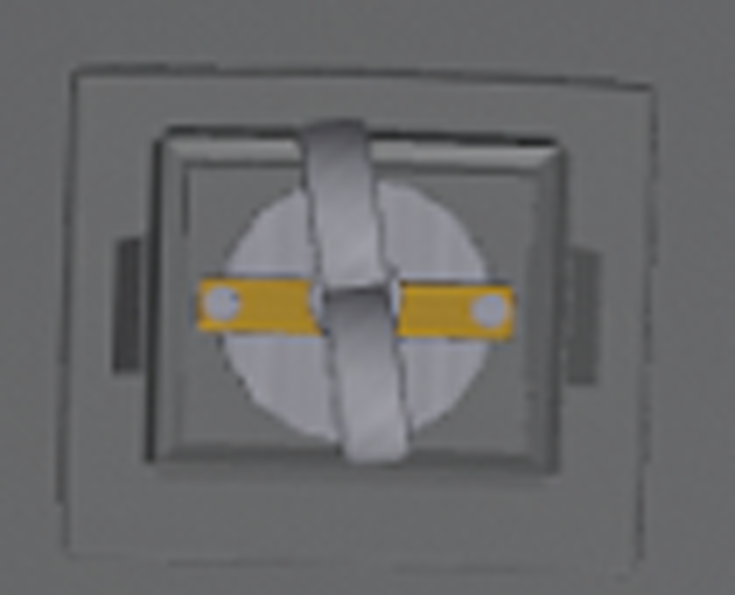

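Run:
```python
from h import *
import pickle
f=pickle.load(open("w1.pkl","rb"));t=pickle.load(open("t1.pkl","rb"))
P=lambda u,v,z:onz(f,225+(u-3)/7,50+(v-3)/7,z,True)
D=[P(*p,.06) for p in [(75,70),(655,90),(635,568),(65,555)]]
for d in D: print("deck",d.round(4))
c=np.mean(D,0);print("centre",c.round(4))
x=(D[1]-D[0]+D[2]-D[3]);y=(D[0]-D[3]+D[1]-D[2])
print("sizes",np.linalg.norm(x)/2,np.linalg.norm(y)/2,"yawx",np.degrees(np.arctan2(x[1],x[0])),"yawy",np.degrees(np.arctan2(-y[0],y[1])))
C=[P(*p,.081) for p in [(170,132),(560,145),(555,468),(152,460)]]
print("collar",np.mean(C,0).round(4),[q.round(4) for q in C])
a=(P(302,128,.105)+P(367,125,.105))/2;b=(P(345,462,.105)+P(408,455,.105))/2
e=a-b;print("key",((a+b)/2).round(4),np.linalg.norm(e),"ear yaw",np.degrees(np.arctan2(e[1],e[0])))
# feeder base rect via top
im=t["img"]
cv2.imwrite("pics/t1c.png",cv2.resize(im[180:265,195:300],None,fx=7,fy=7,interpolation=cv2.INTER_CUBIC))
print("cam",f["cam_to_world"][:3,3])
```

```text
deck [0.5036 0.0491 0.06  ]
deck [0.5902 0.0461 0.06  ]
deck [ 0.5879 -0.0275  0.06  ]
deck [ 0.5017 -0.0257  0.06  ]
centre [0.5458 0.0105 0.06  ]
sizes 0.08642281742252328 0.07420912034001911 yawx -1.5866280861038273 yawy -1.5953774189270442
collar [0.5462 0.0114 0.081 ] [array([0.5197, 0.0357, 0.081 ]), array([0.5742, 0.0339, 0.081 ]), array([ 0.5738, -0.0126,  0.081 ]), array([ 0.5171, -0.0116,  0.081 ])]
key [0.5458 0.0104 0.105 ] 0.044582876226694115 ear yaw 97.16544737210998
cam [ 0.54759467 -0.01389704  0.40582837]
```

View pics/t1c.png

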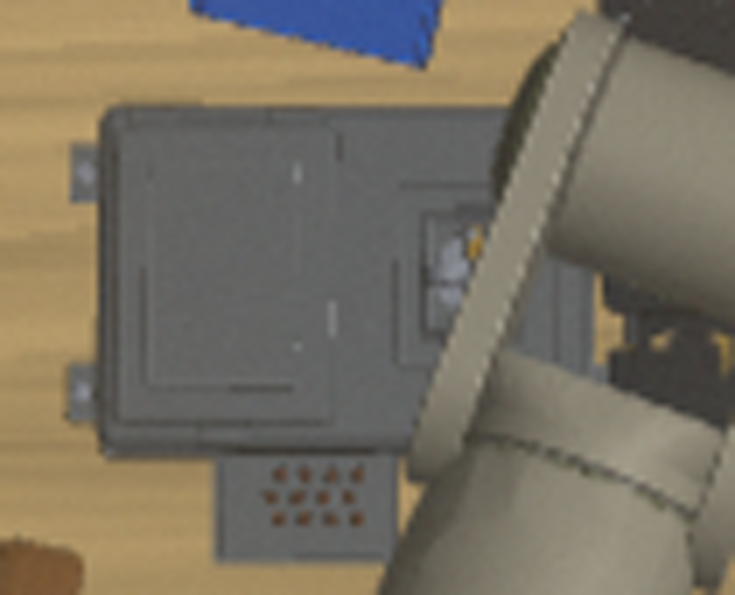

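Seat is at (0.5458, 0.0106) with feeder yaw -1.6°. The ears are at yaw 97°, so key≈1.42 rad and it needs ≈189° clockwise. I'll do that in two part turns: jaw yaw 7→-90, then 90→-4.

Run:
```python
from h import *
plan([.5458,.0106,.16],7.2)
plan([.5458,.0106,.089],7.2)
```

```text
curyaw 0.07 shift [-0.0012  0.1     0.1018] turn [-0.02 -7.13 -0.01] q6 -0.378
curyaw 0.07 shift [-0.0012  0.171   0.1018] turn [-0.02 -7.13 -0.01] q6 -0.378
```

```bash
python3 -m jog '50 -0.001 0.1 0.102 0 -7.1 0;50 -0.001 0.1 0.102 0 -7.1 0;50 -0.001 0.1 0.102 0 -7.1 0;50 -0.001 0.1 0.102 0 -7.1 0;50 -0.001 0.1 0.102 0 -7.1 0;50 -0.001 0.1 0.102 0 -7.1 0'
python3 - <<'E'
from h import *
plan([.5458,.0106,.089],7.2)
print(env.state()["joint_pos"].round(3))
f=grab_frame("wrist");cv2.imwrite("pics/w2.png",f["img"])
E
```

```text
time_s: 2.35
tcp_pos: [0.5465, 0.0093, 0.1614]
eef_rot: [-1.569, -0.099, 0.095]
contact_force: [0.2, -0.4, -0.2]
opening: 0.0445
curyaw 7.08 shift [-0.0007  0.0724  0.0014] turn [ 0.04 -0.12  0.12] q6 -0.321
[-0.197  0.43   1.542  0.     1.168 -0.321]
```

View pics/w2.png

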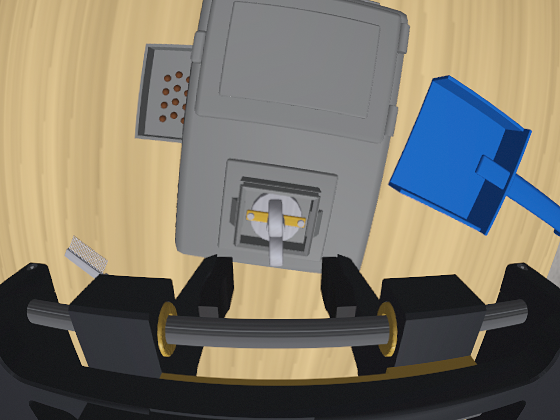

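The key plate (276,230) is upright in the image, centred between the fingers (225…330). Descend and close.

```bash
python3 -m jog '50 -0.001 0.04 0.001 0 0 0;50 -0.001 0.072 0.001 0 0 0;50 -0.001 0.072 0.001 0 0 0;50 -0.001 0.072 0.001 0 0 0;0 -0.001 0.072 0.001 0 0 0;0 -0.001 0.072 0.001 0 0 0;0 -0.001 0.072 0.001 0 0 0;0 -0.001 0.072 0.001 0 0 0;0 -0.001 0.072 0.001 0 0 0;0 -0.001 0.072 0.001 0 0 0'
```

```text
time_s: 3.4
tcp_pos: [0.5457, 0.0101, 0.0898]
eef_rot: [-1.569, -0.099, 0.095]
contact_force: [-1.5, 0.8, 5.4]
opening: 0.0109
```

```bash
python3 -m jog '0 0 0 0 0 0 0;0 0 0 0 0 0 0;0 0 0 0 0 8 0;0 0 0 0 0 16 0;0 0 0 0 0 24 0;0 0 0 0 0 32 0;0 0 0 0 0 40 0;0 0 0 0 0 48 0'; python3 -c "
from h import *
plan([.5458,.0106,.089],-90);print(env.state()['ft_torque'])"
```

```text
time_s: 4.2
tcp_pos: [0.5458, 0.0101, 0.0898]
eef_rot: [-1.496, 0.561, -0.565]
contact_force: [-0.9, -0.2, 3.2]
opening: 0.0108
curyaw -41.24 shift [-0.0003  0.0008  0.0004] turn [-0.13 48.76  0.1 ] q6 0.524
[-0.07482607  0.16789143  0.06973723]
```

```bash
python3 -m jog '0 0 0 0 0 8 0;0 0 0 0 0 16 0;0 0 0 0 0 24 0;0 0 0 0 0 32 0;0 0 0 0 0 40 0;0 0 0 0 0 48 0;0 0 0 0 0 49 0;0 0 0 0 0 49 0'; python3 -c "
from h import *
plan([.5458,.0106,.089],-90);print(env.state()['ft_torque'])"
```

```text
time_s: 5.0
tcp_pos: [0.5458, 0.0101, 0.0898]
eef_rot: [-1.207, 1.208, -1.212]
contact_force: [-1.4, -1.2, 1.1]
opening: 0.0108
curyaw -90.07 shift [-0.0005  0.0008  0.    ] turn [-0.15 -0.07  0.05] q6 1.376
[-0.14075509  0.19312218  0.09102239]
```

```bash
python3 -m jog '50 0 0 0 0 0 0;50 0 0 0 0 0 0;50 0 0 0 0 0 0;50 0 -0.03 0 0 0 0;50 0 -0.06 0 0 0 0;50 0 -0.06 0 0 0 0'
python3 - <<'E'
from h import *
plan([.5458,.0106,.15],90)
f=grab_frame("wrist");cv2.imwrite("pics/w3.png",f["img"])
E
```

```text
time_s: 5.6
tcp_pos: [0.5473, 0.0099, 0.1534]
eef_rot: [-1.204, 1.202, -1.215]
contact_force: [-0.4, -0.2, -0.8]
opening: 0.0441
curyaw -90.03 shift [-0.0007  0.0034 -0.0015] turn [ -0.18 179.97  -0.83] q6 1.375
```

View pics/w3.png

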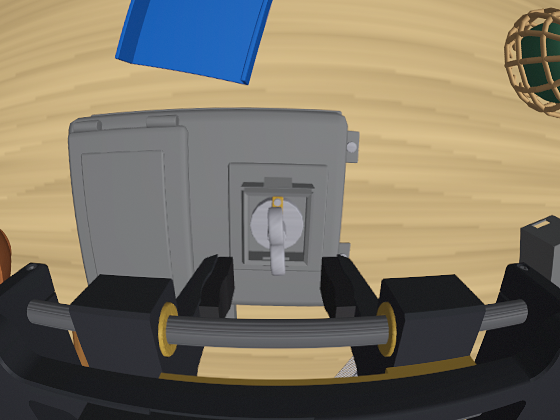

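The key turned with the jaws: the plate (277,240) is still centred and now along world x. Swing back -180° in the clear.

```bash
python3 -m jog '50 0 0 0 0 -8 0;50 0 0 0 0 -16 0;50 0 0 0 0 -24 0;50 0 0 0 0 -32 0;50 0 0 0 0 -41 0;50 0 0 0 0 -49 0;50 0 0 0 0 -57 0;50 0 0 0 0 -65 0;50 0 0 0 0 -73 0;50 0 0 0 0 -80 0' && python3 -m jog '50 0 0 0 0 -8 0;50 0 0 0 0 -16 0;50 0 0 0 0 -24 0;50 0 0 0 0 -32 0;50 0 0 0 0 -41 0;50 0 0 0 0 -49 0;50 0 0 0 0 -57 0;50 0 0 0 0 -65 0;50 0 0 0 0 -73 0;50 0 0 0 0 -80 0';python3 - <<'E'
from h import *
plan([.5458,.0104,.089],90)
E
```

```text
time_s: 6.65
tcp_pos: [0.5458, 0.0101, 0.1499]
eef_rot: [-1.567, 0.13, -0.136]
contact_force: [0.3, 0.7, 0.7]
opening: 0.0443
time_s: 7.65
tcp_pos: [0.5452, 0.0103, 0.1485]
eef_rot: [-1.352, -0.958, 0.956]
contact_force: [-0.2, -0.3, -0.8]
opening: 0.0442
curyaw 70.64 shift [ 0.0003  0.0595 -0.0004] turn [ 1.000e-01 -1.936e+01 -1.000e-02] q6 -1.429
```

```bash
python3 -m jog '50 0 0 0 0 -8 0;50 0 0 0 0 -16 0;50 0 0 0 0 -19.4 0;50 0 0 0 0 -19.4 0;50 0 0.04 0 0 -19.4 0;50 0 0.06 0 0 -19.4 0;50 0 0.06 0 0 -19.4 0;50 0 0.06 0 0 -19.4 0;0 0 0.06 0 0 -19.4 0;0 0 0.06 0 0 -19.4 0' && python3 -m jog '0 0 0 0 0 0 0;0 0 0 0 0 0 0;0 0 0 0 0 0 0;0 0 0 0 0 0 0'
python3 - <<'E'
from h import *
plan([.5458,.0104,.089],-1.6)
f=grab_frame("wrist");cv2.imwrite("pics/w4.png",f["img"])
E
```

```text
time_s: 8.65
tcp_pos: [0.5458, 0.0102, 0.0895]
eef_rot: [-1.212, -1.212, 1.209]
contact_force: [-0.3, -0.3, -0.4]
opening: 0.0299
time_s: 9.05
tcp_pos: [0.546, 0.0101, 0.09]
eef_rot: [-1.213, -1.212, 1.208]
contact_force: [-0.1, 0.2, 3.5]
opening: 0.011
curyaw 90.03 shift [0.0003 0.001  0.0002] turn [ 0.23 91.63  0.15] q6 -1.767
```

View pics/w4.png

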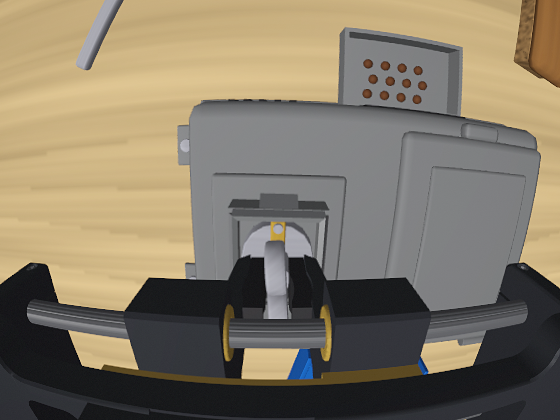

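Plate gripped at (277,290). Turn 80°, then creep to the stop, watching the torque.

```bash
python3 -m jog '0 0 0 0 0 8 0;0 0 0 0 0 16 0;0 0 0 0 0 24 0;0 0 0 0 0 32 0;0 0 0 0 0 40 0;0 0 0 0 0 48 0;0 0 0 0 0 56 0;0 0 0 0 0 64 0;0 0 0 0 0 72 0;0 0 0 0 0 80 0'; python3 -c "
from h import *
plan([.5458,.0104,.089],-1.6);print(env.state()['ft_torque'])"
```

```text
time_s: 10.1
tcp_pos: [0.5458, 0.0098, 0.09]
eef_rot: [-1.569, -0.136, 0.131]
contact_force: [-1.9, -0.9, 2.9]
opening: 0.0111
curyaw 9.72 shift [0.0001 0.001  0.0006] turn [ 0.1  11.32  0.19] q6 -0.365
[-0.39896734  0.25488484  0.13235262]
```

```bash
python3 -m jog '0 0 0 0 0 4 0;0 0 0 0 0 8 0;0 0 0 0 0 11 0;0 0 0 0 0 13 0;0 0 0 0 0 13 0'; python3 -c "
from h import *
plan([.5458,.0104,.089],-1.6);print(env.state()['ft_torque'])"
```

```text
time_s: 10.6
tcp_pos: [0.5457, 0.0098, 0.09]
eef_rot: [-1.572, 0.043, -0.048]
contact_force: [-1.2, -0.8, 1.8]
opening: 0.0111
curyaw -3.29 shift [0.0001 0.001  0.0007] turn [ 0.09 -1.69  0.18] q6 -0.138
[-0.13966983  0.13151051  0.09126707]
```

```bash
python3 -m jog '0 0 0 0 0 2 0;0 0 0 0 0 4 0;0 0 0 0 0 4 0'; python3 -c "
from h import *
plan([.5458,.0104,.089],-1.6);print(env.state()['ft_torque'])"
```

```text
time_s: 10.9
tcp_pos: [0.5456, 0.0097, 0.09]
eef_rot: [-1.57, 0.097, -0.102]
contact_force: [-1.0, -0.3, 2.5]
opening: 0.011
curyaw -7.25 shift [0.0001 0.001  0.0007] turn [ 0.09 -5.65  0.18] q6 -0.069
[-0.14582645  0.04275457  0.10034317]
```

```bash
python3 -m jog '0 0 0 0 0 2 0;0 0 0 0 0 4 0;0 0 0 0 0 4 0'
python3 - <<'E'
from h import *
plan([.5458,.0104,.089],-1.6);print(env.state()['ft_torque'])
f=grab_frame("wrist");cv2.imwrite("pics/w5.png",f["img"])
cv2.imwrite("pics/w5c.png",cv2.resize(f["img"][130:330,190:370],None,fx=3,fy=3,interpolation=cv2.INTER_CUBIC))
E
```

```text
time_s: 11.2
tcp_pos: [0.5456, 0.0098, 0.09]
eef_rot: [-1.567, 0.15, -0.155]
contact_force: [-1.2, 0.0, 1.6]
opening: 0.0113
curyaw -11.14 shift [0.     0.001  0.0007] turn [ 0.09 -9.54  0.18] q6 -0.001
[-0.08711971  0.06702349  0.37867955]
```

View pics/w5c.png

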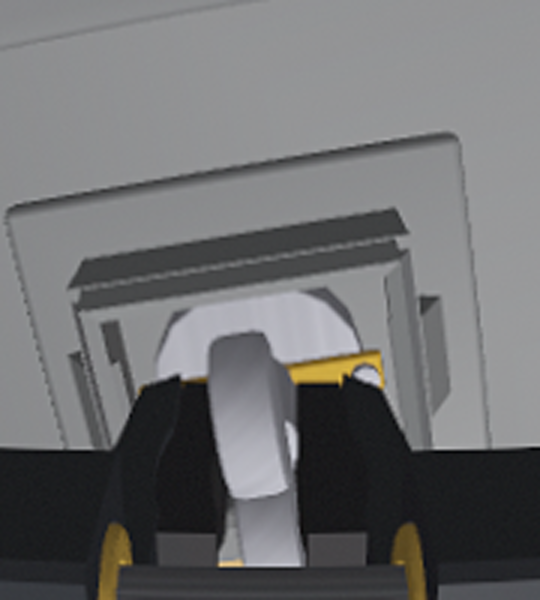

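Torque jumped from 0.10 to 0.38 N m, so the stop is reached with a few degrees of slack in the grip. Release, lift and check the ears' direction.

```bash
python3 -m jog '0 0 0 0 0 0 0;0 0 0 0 0 0 0;0 0 0 0 0 0 0;60 0 0 0 0 0 0;60 0 0 0 0 0 0;60 0 0 0 0 0 0;60 0 -0.05 0 0 0 0;60 0 -0.10 -0.04 0 -8 0;60 0 -0.14 -0.08 0 -9 0;60 0 -0.16 -0.09 0 -9 0' && python3 -m jog '60 0 0 0 0 0 0;60 0 0 0 0 0 0';  python3 - <<'E'
from h import *
import pickle
f=grab_frame("wrist");pickle.dump(f,open("w6.pkl","wb"));cv2.imwrite("pics/w6.png",f["img"])
u,v=[int(round(q)) for q in proj(f,[.5458,.0106,.09],True)];print(u,v)
cv2.imwrite("pics/w6c.png",cv2.resize(f["img"][v-42:v+43,u-52:u+53],None,fx=7,fy=7,interpolation=cv2.INTER_CUBIC))
E
```

```text
time_s: 12.25
tcp_pos: [0.5273, -0.0797, 0.2518]
eef_rot: [-1.573, 0.026, -0.032]
contact_force: [0.5, -0.4, -0.6]
opening: 0.0526
time_s: 12.45
tcp_pos: [0.5272, -0.08, 0.2518]
eef_rot: [-1.573, 0.027, -0.033]
contact_force: [-1.1, 0.6, -1.1]
opening: 0.0529
292 101
```

View pics/w6c.png

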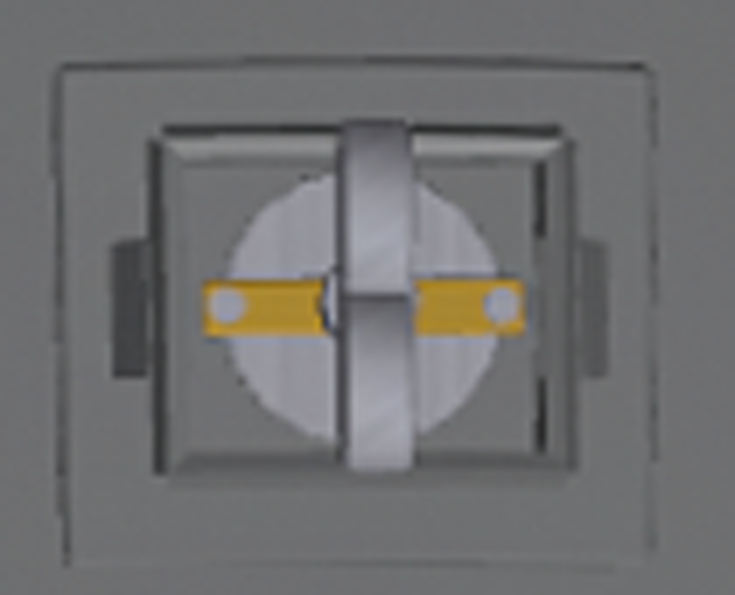

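Key is fully wound: the ears are now parallel to the deck's y edge. On to the cover: refine the seat, then position for a wrist look.

Run:
```python
from h import *
import pickle
f=pickle.load(open("w6.pkl","rb"))
P=lambda u,v,z:onz(f,240+(u-3)/7,59+(v-3)/7,z,True)
D=[P(*p,.06) for p in [(62,65),(650,67),(650,562),(68,562)]]
c=np.mean(D,0);print("centre",c.round(4))
x=(D[1]-D[0]+D[2]-D[3]);y=(D[0]-D[3]+D[1]-D[2])
print("yawx",np.degrees(np.arctan2(x[1],x[0])),"yawy",np.degrees(np.arctan2(-y[0],y[1])),np.linalg.norm(x)/2,np.linalg.norm(y)/2)
a=(P(341,123,.105)+P(412,121,.105))/2;b=(P(345,470,.105)+P(412,470,.105))/2
e=a-b;print("key",((a+b)/2).round(4),np.linalg.norm(e),"ear yaw",np.degrees(np.arctan2(e[1],e[0])))
plan([.40,-.347,.26],-74)
```

```text
centre [0.5459 0.0107 0.06  ]
yawx -1.740385645740816 yawy -1.6856409585795593 0.08619367114707908 0.0744905270067696
key [0.5461 0.0105 0.105 ] 0.04501059113090918 ear yaw 88.31666814779575
curyaw -2.12 shift [-0.117  -0.0091 -0.2722] turn [-1.000e-02  7.188e+01  1.600e-01] q6 -0.332
```

```bash
python3 -m jog '80 -0.117 -0.009 -0.272 0 72 0;80 -0.117 -0.009 -0.272 0 72 0;80 -0.117 -0.009 -0.272 0 72 0;80 -0.117 -0.009 -0.272 0 72 0;80 -0.117 -0.009 -0.272 0 72 0;80 -0.117 -0.009 -0.272 0 72 0;80 -0.117 -0.009 -0.272 0 72 0;80 -0.117 -0.009 -0.272 0 72 0;80 -0.117 -0.009 -0.272 0 72 0;80 -0.117 -0.009 -0.272 0 72 0' && python3 -m jog '80 0 0 0 0 0 0;80 0 0 0 0 0 0';python3 - <<'E'
from h import *
import pickle
f=grab_frame("wrist");pickle.dump(f,open("w7.pkl","wb"));cv2.imwrite("pics/w7.png",f["img"])
u,v=[int(round(q)) for q in proj(f,[.486,-.322,.064],True)];print(u,v)
v=max(v,60)
cv2.imwrite("pics/w7c.png",cv2.resize(f["img"][v-60:v+60,u-60:u+60],None,fx=5,fy=5,interpolation=cv2.INTER_CUBIC))
E
```

```text
time_s: 13.5
tcp_pos: [0.4003, -0.3458, 0.2583]
eef_rot: [-1.327, 1.002, -1.002]
contact_force: [0.6, 0.7, -0.7]
opening: 0.0706
time_s: 13.7
tcp_pos: [0.4005, -0.3452, 0.2575]
eef_rot: [-1.327, 1.002, -0.999]
contact_force: [0.6, 0.2, 0.3]
opening: 0.0705
279 105
```

View pics/w7.png

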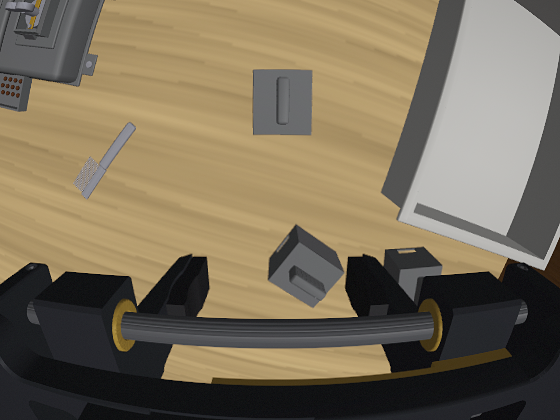

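View pics/w7c.png

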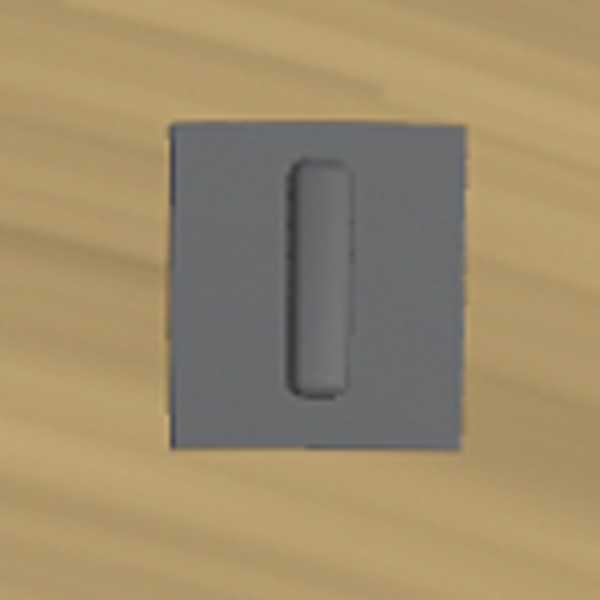

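The target cover stands alone at (282,102), bar upright in the image. The two look-alikes sit nearer the robot at (306,265) and (412,270). Measuring it from the top-plate corners.

Run:
```python
from h import *
import pickle
f=pickle.load(open("w7.pkl","rb"))
P=lambda u,v,z:onz(f,219+(u-2)/5,45+(v-2)/5,z,True)
D=[P(*p,.064) for p in [(172,123),(466,126),(460,447),(172,449)]]
c=np.mean(D,0);print("centre",c.round(4))
a=(D[1]-D[0]+D[2]-D[3]);b=(D[0]-D[3]+D[1]-D[2])
print("yaw jaw",np.degrees(np.arctan2(a[1],a[0])),"yaw bar",np.degrees(np.arctan2(b[1],b[0])),np.linalg.norm(a)/2,np.linalg.norm(b)/2)
B=[P(*p,.09) for p in [(296,160),(349,160),(349,395),(299,395)]]
print("bar",np.mean(B,0).round(4),np.linalg.norm(B[0]-B[3]),np.linalg.norm(B[0]-B[1]))
plan([c[0],c[1],.15],np.degrees(np.arctan2(b[1],b[0]))-90)
```

```text
centre [ 0.4908 -0.3239  0.064 ]
yaw jaw -73.89116095559712 yaw bar 15.540552778849628 0.06001782885531312 0.06815731757431147
bar [ 0.4911 -0.3246  0.09  ] 0.04554664981322319 0.010004314095309134
curyaw -73.99 shift [0.0045 0.1078 0.0927] turn [-0.03  0.47 -0.11] q6 0.357
```

```bash
python3 -m jog '60 0.0045 0.05 0.05 0 0.2 0;60 0.0045 0.108 0.093 0 0.2 0;60 0.0045 0.108 0.093 0 0.2 0;60 0.0045 0.108 0.093 0 0.2 0;60 0.0045 0.108 0.093 0 0.2 0;60 0.0045 0.108 0.093 0 0.2 0';python3 - <<'E'
from h import *
plan([.4909,-.3241,.068],-74.2)
f=grab_frame("wrist");cv2.imwrite("pics/w8.png",f["img"])
E
```

```text
time_s: 14.35
tcp_pos: [0.4909, -0.3247, 0.1516]
eef_rot: [-1.326, 1.002, -1.005]
contact_force: [-0.6, 0.1, -0.4]
opening: 0.0528
curyaw -74.21 shift [-0.0007  0.0836  0.    ] turn [-0.09 -0.01  0.04] q6 0.511
```

View pics/w8.png

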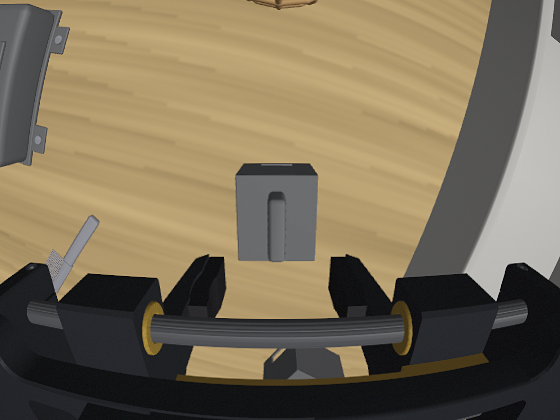

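The bar (277,226) is centred between the fingers (225…330). Descend and pinch.

```bash
python3 -m jog '60 -0.0005 0.04 0 0 0 0;60 -0.0005 0.07 0 0 0 0;60 -0.0005 0.083 0 0 0 0;60 -0.0005 0.083 0 0 0 0;60 -0.0005 0.083 0 0 0 0;0 -0.0005 0.083 0 0 0 0;0 -0.0005 0.083 0 0 0 0;0 -0.0005 0.083 0 0 0 0;0 -0.0005 0.083 0 0 0 0;0 -0.0005 0.083 0 0 0 0' && python3 -m jog '0 0 0 0 0 0 0;0 0 0 0 0 0 0;0 0 0 0 0 0 0'; python3 -c "
from h import *
plan([.4909,-.3241,.068],-74.2)"
```

```text
time_s: 15.4
tcp_pos: [0.4909, -0.3244, 0.0689]
eef_rot: [-1.326, 1.002, -1.006]
contact_force: [0.0, -0.6, -0.6]
opening: 0.0154
time_s: 15.7
tcp_pos: [0.4909, -0.3243, 0.0688]
eef_rot: [-1.326, 1.002, -1.006]
contact_force: [-0.4, -0.3, -0.5]
opening: 0.0118
curyaw -74.23 shift [-0.0002  0.0008  0.    ] turn [-0.11 -0.03  0.06] q6 0.512
```

```bash
python3 -m jog '0 0 -0.04 0 0 0 0;0 0 -0.09 0 0 0 0;0 0 -0.14 0 0 0 0;0 0 -0.18 0 0 0 0;0 0 -0.18 0 0 0 0;0 0 -0.18 0 0 0 0'
python3 - <<'E'
from h import *
plan([.5459,.0107,.24],-91.7)
f=grab_frame("wrist");cv2.imwrite("pics/w9.png",f["img"])
E
```

```text
time_s: 16.3
tcp_pos: [0.4905, -0.3242, 0.2488]
eef_rot: [-1.326, 1.002, -1.006]
contact_force: [0.1, -0.1, -1.0]
opening: 0.012
curyaw -74.23 shift [-0.3073  0.0087  0.1443] turn [-0.13 17.47  0.06] q6 0.512
```

View pics/w9.png

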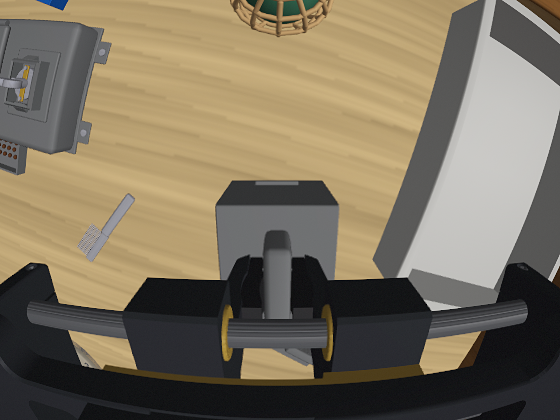

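Cover held level, with its top far edge at (216,206)–(338,205). I'll check the held offset from that edge while planning the carry.

Run:
```python
from h import *
f=grab_frame("wrist");t,R,s=pose()
A=onz(f,216,206,t[2]-.0048,True);B=onz(f,338,205,t[2]-.0048,True)
for q in (A,B): print((R.T@(q-t)).round(4))
print("expected x ±.0305 z .0345")
plan([.5459,.0107,.25],-91.7)
```

```text
[-0.0301  0.0049  0.0339]
[0.0296 0.0048 0.0344]
expected x ±.0305 z .0345
curyaw -74.23 shift [-0.3068 -0.0023  0.1446] turn [-0.   17.47 -0.1 ] q6 0.512
```

```bash
python3 -m jog '0 -0.307 0 0.144 0 17.5 0;0 -0.307 0 0.144 0 17.5 0;0 -0.307 0 0.144 0 17.5 0;0 -0.307 0 0.144 0 17.5 0;0 -0.307 0 0.144 0 17.5 0;0 -0.307 0 0.144 0 17.5 0;0 -0.307 0 0.144 0 17.5 0;0 -0.307 0 0.144 0 17.5 0;0 -0.307 0 0.144 0 17.5 0;0 -0.307 0 0.144 0 17.5 0'  && python3 -m jog '0 0 0 0 0 0 0;0 0 0 0 0 0 0'
python3 - <<'E'
from h import *
plan([.5459,.0107,.195],-91.7)
for n in("wrist","side"):
    f=grab_frame(n);cv2.imwrite(f"pics/{n}10.png",f["img"])
E
```

```text
time_s: 17.4
tcp_pos: [0.545, 0.0097, 0.2468]
eef_rot: [-1.194, 1.234, -1.23]
contact_force: [0.3, -0.3, -0.5]
opening: 0.0117
time_s: 17.6
tcp_pos: [0.5449, 0.0086, 0.2465]
eef_rot: [-1.194, 1.236, -1.231]
contact_force: [0.2, 0.1, -0.9]
opening: 0.0116
curyaw -91.89 shift [-0.002   0.0515  0.001 ] turn [ 0.14 -0.19 -0.1 ] q6 1.404
```

View pics/wrist10.png

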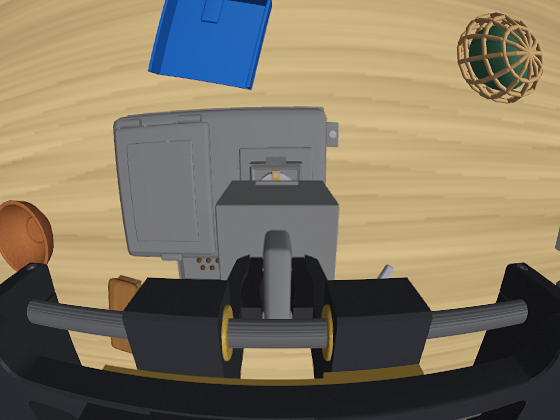

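View pics/side10.png

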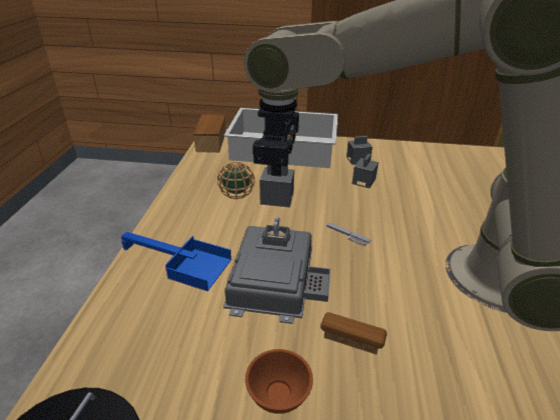

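Cover hangs just above the key, level and well aligned (held offset <1 mm). Correct the last 2 mm, then go down around the key in stages.

```bash
python3 -m jog '0 -0.002 0.02 0.001 0.1 -0.2 -0.1;0 -0.002 0.05 0.001 0.1 -0.2 -0.1;0 -0.002 0.05 0.001 0.1 -0.2 -0.1;0 -0.002 0.05 0.001 0.1 -0.2 -0.1;0 -0.002 0.05 0.001 0.1 -0.2 -0.1'
python3 - <<'E'
from h import *
plan([.5459,.0107,.162],-91.7)
E
```

```text
time_s: 18.2
tcp_pos: [0.5466, 0.0109, 0.1983]
eef_rot: [-1.194, 1.229, -1.232]
contact_force: [-0.7, -0.2, 0.1]
opening: 0.0119
curyaw -91.67 shift [ 0.0002  0.0363 -0.0008] turn [-0.13  0.03  0.02] q6 1.405
```

```bash
python3 -m jog '0 0 0.012 -0.0008 -0.1 0 0;0 0 0.024 -0.0008 -0.1 0 0;0 0 0.036 -0.0008 -0.1 0 0;0 0 0.036 -0.0008 -0.1 0 0;0 0 0.036 -0.0008 -0.1 0 0'
python3 - <<'E'
from h import *
plan([.5459,.0107,.145],-91.7)
for n in("wrist","side"):
    f=grab_frame(n);cv2.imwrite(f"pics/{n}11.png",f["img"])
im=cv2.imread("pics/side11.png");cv2.imwrite("pics/side11c.png",cv2.resize(im[180:280,225:335],None,fx=5,fy=5,interpolation=cv2.INTER_CUBIC))
E
```

```text
time_s: 18.7
tcp_pos: [0.5458, 0.0108, 0.162]
eef_rot: [-1.196, 1.231, -1.231]
contact_force: [0.8, 1.8, -1.0]
opening: 0.0114
curyaw -91.67 shift [0.0001 0.017  0.0001] turn [0.01 0.03 0.02] q6 1.405
```

View pics/side11c.png

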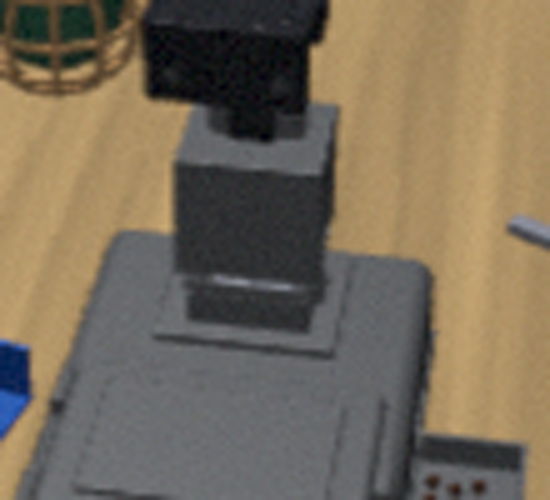

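View pics/wrist11.png

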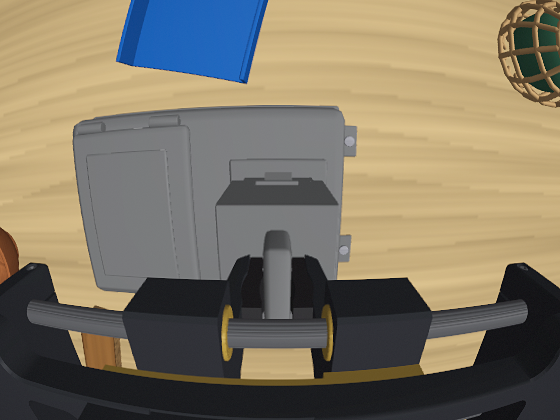

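The side view shows the cover directly over the collar, slightly above it (bottom edge at crop (250,285)). Lower on, to just above the catches.

```bash
python3 -m jog '0 0 0.006 0 0 0 0;0 0 0.012 0 0 0 0;0 0 0.017 0 0 0 0;0 0 0.017 0 0 0 0'
python3 - <<'E'
from h import *
plan([.5459,.0107,.1288],-91.7)
E
```

```text
time_s: 19.2
tcp_pos: [0.5457, 0.0109, 0.1447]
eef_rot: [-1.196, 1.231, -1.231]
contact_force: [0.0, 0.3, -1.2]
opening: 0.0118
curyaw -91.67 shift [0.0002 0.0159 0.0002] turn [0.03 0.03 0.02] q6 1.405
```

Down 16 mm from home with no side force. Press past the catches.

```bash
python3 -m jog '0 0 0.003 0 0 0 0;0 0 0.006 0 0 0 0;0 0 0.008 0 0 0 0;0 0 0.008 0 0 0 0'
python3 - <<'E'
from h import *
plan([.5459,.0107,.1288],-91.7)
E
```

```text
time_s: 19.6
tcp_pos: [0.5463, 0.0108, 0.1375]
eef_rot: [-1.195, 1.229, -1.232]
contact_force: [-0.3, 0.3, 4.6]
opening: 0.012
curyaw -91.66 shift [ 0.0001  0.0087 -0.0004] turn [-0.08  0.04  0.04] q6 1.405
```

```bash
python3 -m jog '0 0 0.003 0 0 0 0;0 0 0.005 0 0 0 0;0 0 0.007 0 0 0 0;0 0 0.008 0 0 0 0;0 0 0.008 0 0 0 0'
python3 - <<'E'
from h import *
plan([.5459,.0107,.1288],-91.7)
E
```

```text
time_s: 20.1
tcp_pos: [0.5462, 0.0108, 0.1292]
eef_rot: [-1.195, 1.23, -1.231]
contact_force: [-0.6, 0.6, -1.2]
opening: 0.0112
curyaw -91.67 shift [ 0.0001  0.0004 -0.0003] turn [-0.06  0.03  0.03] q6 1.405
```

The force fell back: past the catches. Keep pressing until the deck answers.

```bash
python3 -m jog '0 0 0.001 0 0 0 0;0 0 0.002 0 0 0 0;0 0 0.002 0 0 0 0'
```

```text
time_s: 20.4
tcp_pos: [0.5464, 0.0108, 0.1288]
eef_rot: [-1.194, 1.228, -1.232]
contact_force: [-5.4, -0.3, 13.6]
opening: 0.0117
```

```bash
python3 -m jog '0 0 0.002 -0.0005 0 0 0;0 0 0.003 -0.0005 0 0 0;0 0 0.003 -0.0005 0 0 0;0 0 0.003 -0.0005 0 0 0;0 0 0.003 -0.0005 0 0 0'
python3 - <<'E'
from h import *
plan([.5459,.0107,.1288],-91.7)
for n in("wrist","side"):
    f=grab_frame(n);cv2.imwrite(f"pics/{n}12.png",f["img"])
print(env.state()["contact_force"])
im=cv2.imread("pics/side12.png");cv2.imwrite("pics/side12c.png",cv2.resize(im[180:280,225:335],None,fx=5,fy=5,interpolation=cv2.INTER_CUBIC))
im=cv2.imread("pics/wrist12.png");cv2.imwrite("pics/wrist12c.png",cv2.resize(im[140:300,190:370],None,fx=4,fy=3.5,interpolation=cv2.INTER_CUBIC))
E
```

```text
time_s: 20.9
tcp_pos: [0.5465, 0.0108, 0.1288]
eef_rot: [-1.193, 1.226, -1.234]
contact_force: [-9.0, 1.2, 24.2]
opening: 0.0121
curyaw -91.64 shift [ 0.0001 -0.     -0.0006] turn [-0.29  0.06  0.09] q6 1.405
[-9.4797254   1.08980745 23.81005722]
```

View pics/side12c.png

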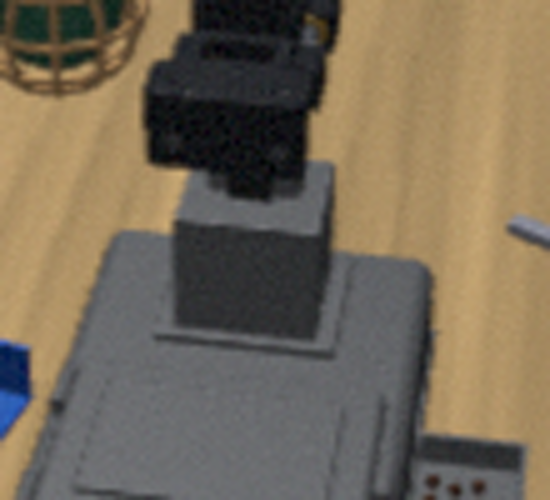

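View pics/wrist12c.png

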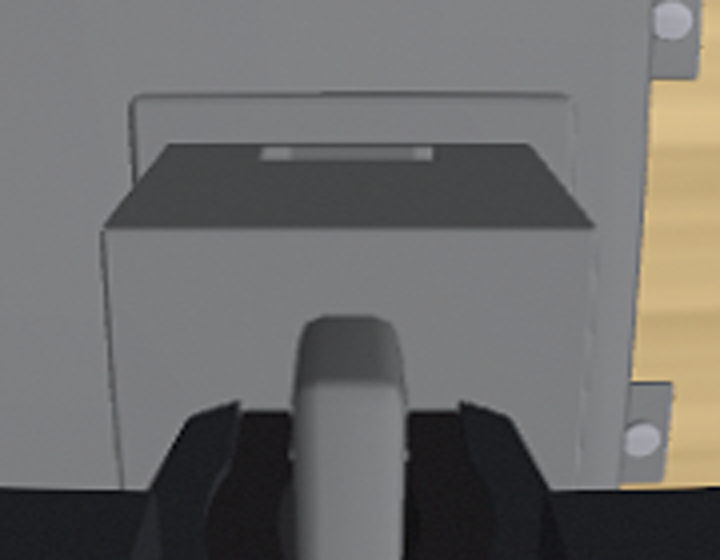

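The cover sits flat on the deck, the back catch's nose fills its window (crop 260–432, 153), and the push is steady at 24 N. Handing in.

```bash
python3 -c "
from rig import env
print(env.sign_off());s=env.state();print(s['time_s'],s['tcp_pos'],s['contact_force'])"
```

```text
the job is handed in; nothing more can be done
None
the job is handed in; nothing more can be done
```

I wound the key to its stop, snapped the cover on and handed the job in at about 21 s with the arm still pushing down. The hand-in gave no verdict.

- **Key:** It took two part turns, about 189° clockwise in total. The torque jumped from 0.10 to 0.38 N m at the stop. Afterwards the ears measured at yaw 88.3° with the feeder at -1.7°, which is fully wound (about 4.71 rad).
- **Cover:** I used the look-alike farthest to the robot's left. The resistance fell away as the catches passed. The tool then stopped at the height for fully home, within about 1 mm sideways and under 0.3° of tilt.
- **Push:** The last reading was about 24 N downward, steady, with the grip closed. There was also a steady sideways force of about 9 N along x, which I could not remove with a small correction.
- **Catches:** I could see the back catch's nose in its window. The front catch was out of view, so I judged it only by the force drop and by the cover sitting flat at home height.
- **Bystanders:** I did not touch any of them and they looked unmoved in the pictures, but I did not measure their positions again.

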